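# Free the stuck stopper of the oil flask and brush the flask out

### The arm

A 7-joint arm with a two-finger parallel gripper is mounted at the origin on a cart in front of the work surface, level with it; the furniture and walls round the work are solid. World frame = base frame: x ahead of the robot, y to its left, z up, the work surface at z = 0. Lengths are in mm, angles in rad, forces in N, time in s.
With the tool pointing down it reaches from about 400 to 900 mm from the base axis. Payload 5.5 kg.
Tool frame: the origin (TCP) lies at the very end of the fingers, on their centre line; the grasp point (between the pads) lies 19 mm behind it; z points along the fingers, y is the line along which they close (so a half turn about z gives the same grasp; the last joint's range is limited). The gripper opens to 85 mm and grips with 20 to 120 N. Pads are 22 mm wide; open, the fingers measure 114 mm over their backs; the gripper's body (76 mm by 85 mm) begins 54 mm behind the grasp point. The pads swing forward as they close: fully open they stand 13 mm farther back than shut.
Start: joints at [1.587, 0.501, -0.427, 1.55, 0.221, 1.138, -0.21], TCP at [158.83, -630.296, 231.31] pointing down, gripper open.
Joint ranges: [-2.88, 2.88], [-0.31, 2.03], [-1.54, 1.56], [0.2, 2.42], [-1.41, 4.55], [0.19, 2.02], [-2.57, 2.57]. Speed limits (rad/s): [2.57, 2.57, 3.14, 3.14, 3.14, 3.14, 3.14].

### API

Orientations are given as a unit quaternion [w, x, y, z].
In Python, from workcell import ctrl, viewer, close_job, finder gives the robot as it stands.
- The arm moves only by the tool drive_tool, never from a script. Its argument "motion" is a list of rows, each an object with "translation": the shift along the world's x, y, z in cm, a list of three; "spin": the turn about the world's z in degrees. In form: [{"translation": [x, y, z], "spin": spin}, ...]. A call has 1 to 20 rows; each row is the pose to reach, as a shift and turn from the pose commanded when the call began; what a row does not reach only later rows make up. A row lasts 1/8 s, in which the tool goes at most 62.5 mm and 10.7 degrees, less where a joint would pass 70% of its speed; a pose out of reach is approached as far as the arm can. A call with a gripper value outside its range is refused whole. "claw" is the finger opening in cm, from 0 to 8.54, set as the call begins (left out, the last holds). The fingers move at their own pace and stop on an object; "squeeze" is the grip in N (left out, the last holds). Time passes only in rows, so rows that repeat a pose let the fingers close. It gives the time, the measured TCP pose, the force, the opening and the grip force at its end, in the units of the state.
- ctrl.sense(): the state, without advancing time (a new reading comes with each control period).
- viewer.capture(name): name is "scene" or "side" or "wrist"; returns a dict with "img" (480x640x3 uint8, red, green, blue), "depth" (480x640 float32, mm along the optical axis (not along the pixel's ray), 0 where there is no reading), "K" (3x3 intrinsics, pixels), "R" (3x3) and "t" (3): a world point X has camera coordinates R X + t. Camera axes: x right, y down, z forward; pixel columns grow to the right and rows downward; lengths in mm; the calibration is good to about 2 mm. A picture is of the moment at which its call begins.
- close_job(): hands the job in; it is judged then, once.
Trained networks look in the newest picture that a camera, given by its name, has taken for a name from the list of things; names that differ only in an ending like _2 or _b are one class to them, and where a whole thing is asked for, a point or a joint stands for the part that bears it (a point fixed in the world has none). Each returns a list of dicts, best first, with "confidence" (0 to 1); they miss things now and then, are a little off and sometimes report something else, mostly with a low value. They report only what shows in the picture. A call takes as long as a camera call. They do not tell look-alikes from the thing itself.
- finder.find_in(camera, thing): "bbox" ([left, top, right, bottom] in pixels, round what is visible of it).
- finder.trace(camera, thing): "region" (480x640 bool, what is visible of it) and "bbox" ([left, top, right, bottom] in pixels, round what is visible of it).
The state is a dict: "t": time; "joints": joint angles; "joint_vel": joint speeds; "joint_torque": joint torques, N m; "tool_pos": TCP position; "ee_rot": TCP orientation; "wrist_force": force on the tool from outside, world axes, zero at the start; "wrist_torque": the same for the moment, N m; "grip_width": opening from 0.0 (shut) to 1.0 (fully open); "finger_force": force on a finger pad.
Only numpy, scipy, OpenCV 4.12 (cv2) and the standard library are available. Lean on these libraries where they do the work, as an engineer would, in place of code of your own. Each camera call takes 0.05 s, during which the arm holds its last target. There are 200 camera calls.

### The job

The empty oil flask leaning in the wooden cradle needs washing, but dried oil holds its stopper fast: work the stopper out, rocking it from side to side while you lift, without drawing the flask up out of its cradle, and put the stopper in the open saucepan. Then take the bottle brush from its stand and scrub the flask with it: down to the bottom, up until the bristles reach the neck, and down to the bottom again, and leave the brush standing in the flask. Leave everything else where it stands.

Things in the scene. Friction and masses are not known exactly. Their poses are not given: they have to be found in the camera images.
- cradle: wooden cradle, 165 x 118 mm on the worktop and about 130 mm high, stands firm; it holds the flask leaning 30 degrees from upright. Origin on the worktop under the centre of the flask's underside, z up; the flask leans towards the cradle's -x side (to the robot)
- flask (a joint): how far (m) the flask is drawn up out of the cradle along its axis: 0 = fully home, limit 0.12. White glazed stoneware, 0.85 to 1.7 kg, 81 mm wide, 150 mm long, held by its weight and a light drag only: a pull of 12 to 19 N along its axis begins to draw it out; it cannot move otherwise, and sinks back home when let go
- flask_mouth (a point): centre of the flask's mouth in the plane of its rim; z points out of the flask along its axis, 30 degrees from vertical, leaning to the robot. Rim 51 mm wide outside, 34 mm inside, the mouth 32 mm at its narrowest, with low rings inside; below 24 mm the flask widens to 71 mm; its inner bottom is 144 mm below the rim
- stopper: wooden stopper, 50 g: round knob 31 mm wide, 13 to 39 mm above the rim; plug to 28 mm below it, a silicone lip round it 15 mm below the rim. Origin on its axis in the rim's plane when seated, z to the knob. Straight, it needs some 40 N; tilted 0.12 to 0.17 rad to one side, then the other, about the lip, each side passes a ring (5.5 mm apart) at a light pull; free after 17 mm. Grip it firmly (60 N)
- pan: empty open steel saucepan, 155 mm across, 75 mm high at the rim, 0.87 kg, loose. Origin on the worktop under the middle of its whole 291 mm length (68 mm from the bowl's centre); its handle lies along -y, rising to 97 mm
- pan_floor (a point): centre of the saucepan's inner floor, 6 mm above the worktop; the floor is about 130 mm wide
- brush: bottle brush, 208 mm long, 50 g, standing upright bristles down. Origin at the centre of its lower end, z along it to the handle. White bristle head 22 mm wide from 0 to 66 mm, wire 4.4 mm thick from there to 122 mm, wooden handle 16 mm wide from 122 to 208 mm
- brush_stand: narrow round steel stand, 48 mm wide at the foot, 72 mm high, stands firm; its bore is about 35 mm wide, the brush's end stands 10 mm above the worktop. Origin on the worktop at its centre
- garlic: bystander, loose: a head of garlic, 60 mm; origin under its centre on the worktop
- salt_shaker: bystander, loose: a glass salt shaker, 44 mm wide, 90 mm tall; origin under its centre on the worktop
- lemon: bystander, loose: a lemon, 78 x 55 mm; origin under its centre on the worktop
- tin_small: bystander, loose: a small food tin, 58 mm wide, 72 mm tall; origin under its centre on the worktop
Not all that is in view belongs to the job. Leave any blue, red or yellow look-alike of the stopper alone.

How it is judged (in metres and radians):
On the way, in this order (a step that is already met when the one before it is completed fails the run):
1. the stopper is out: its origin at least 25 mm beyond the mouth along the flask's axis (z of stopper in the frame of flask_mouth above 0.025 m), for 0.1 s.
2. the stopper lies in the saucepan, let go (horizontal distance between stopper and pan_floor below 0.07 m and z of stopper in the frame of pan_floor below 0.045 m and linear speed of stopper below 0.03 m/s and contact force between the fingers and stopper below 0.05 N), for 0.2 s.
3. the brush's end has reached the bottom of the flask (within 12 mm) (z of brush in the frame of flask_mouth below -0.132 m and x of brush in the frame of flask_mouth between -0.035 and 0.035 m and y of brush in the frame of flask_mouth between -0.035 and 0.035 m), for 0.05 s.
4. the brush has been drawn up until its end is at most 95 mm below the rim (z of brush in the frame of flask_mouth above -0.095 m), for 0.05 s.
5. the brush's end is at the bottom of the flask again (all of step 3), for 0.05 s.
At the end, for the whole second after the job is handed in: The flask is home in its cradle (within 6 mm), the stopper lies at rest in the level saucepan (its origin within 70 mm of the floor's centre and under 45 mm above the floor), the brush stands at rest in the flask with its end within 19 mm of the bottom, and both are let go (all of step 2 and value of joint flask below 0.006 m and angle between pan's own z axis and vertical below 0.1 rad and z of brush in the frame of flask_mouth below -0.125 m and x of brush in the frame of flask_mouth between -0.035 and 0.035 m and y of brush in the frame of flask_mouth between -0.035 and 0.035 m and linear speed of brush below 0.03 m/s and contact force between the fingers and brush below 0.05 N); the robot touches nothing.
It fails at once if the flask is drawn more than 6 mm up out of its cradle (value of joint flask above 0.006 m).
It fails at once if a bystander is moved more than 40 mm (distance of any of garlic, salt_shaker, lemon, tin_small from where it was at the start of the episode above 0.04 m).
It also fails if it takes over 70 s, if anything falls off the work surface, if the arm or the gripper's body presses on something with over 40 N, if the wrist force passes 120 N, or if a joint passes its speed limit or range.

## Working session

There is one attempt and no reset: what is moved stays moved. The work goes in short steps, Python scripts to look and compute and a tool call to move; the robot and the scene stay as the last step left them, time stands still between calls to the robot, and variables do not carry over. Pictures are saved under pics/ and viewed, at most 10 in all, crops included, and the job is handed in when it is done.

Besides the shell and the picture viewer there is one more tool, called by a JSON object that holds its "fn" and its "kwargs", one argument or row to a line. drive_tool: Moves the arm, as the interface text tells. Its arguments: {"type":"object","properties":{"motion":{"type":"array","items":{"type":"object","properties":{"translation":{"type":"array","items":{"type":"number"}},"spin":{"type":"number"}}}},"claw":{"type":"number"},"squeeze":{"type":"number"}},"required":["motion"]}

```bash
ls; mkdir -p pics
cat > h.py <<'E'
import numpy as np, cv2
from workcell import ctrl, viewer, close_job, finder
def pts(c, m):
    v,u=np.nonzero(m&(c["depth"]>0)); d=c["depth"][v,u]
    P=np.stack([(u-c["K"][0,2])/c["K"][0,0]*d,(v-c["K"][1,2])/c["K"][1,1]*d,d])
    return (c["R"].T@(P-np.array(c["t"]).reshape(3,1))).T
def save(c,n,crop=None,s=1):
    im=c["img"][:,:,::-1]
    if crop: im=im[crop[1]:crop[3],crop[0]:crop[2]]
    cv2.imwrite("pics/"+n,cv2.resize(im,None,fx=s,fy=s,interpolation=cv2.INTER_CUBIC))
E
python3 - <<'E'
from h import *
s=ctrl.sense(); print(s["t"],s["tool_pos"],s["ee_rot"],s["wrist_force"])
for n in ["scene","side"]:
    c=viewer.capture(n); save(c,n+".png"); np.savez(n+".npz",**c)
    print(n,"cam at",-c["R"].T@np.array(c["t"]),c["R"][2],c["K"][0,0])
    for th in ["stopper","flask","cradle","pan","brush","brush_stand","garlic","salt_shaker","lemon","tin_small"]:
        for r in finder.trace(n,th)[:4]:
            P=pts(c,r["region"])
            if len(P): print(n,th,round(r["confidence"],2),np.round(r["bbox"]),"med",np.median(P,0).round(),"lo",np.percentile(P,3,0).round(),"hi",np.percentile(P,97,0).round())
E
```

```text
pics
0.0 [ 158.59138473 -629.61716885  230.23855472] [-9.95723406e-04  9.92388137e-01  1.23145382e-01 -9.39120285e-05] [0.78195532 1.43419293 0.12648988]
scene cam at [-314.2317721   543.17173751  598.55615084] [ 0.75788518 -0.49573429 -0.42409618] 443.1080219775194
scene stopper 0.74 [324. 206. 342. 223.] med [471. -14. 194.] lo [458. -34. 167.] hi [492.  -6. 211.]
scene stopper 0.67 [432. 241. 451. 256.] med [ 416. -350.   24.] lo [ 409. -385.    8.] hi [ 431. -327.   33.]
scene stopper 0.52 [356. 251. 373. 262.] med [ 508. -146.   23.] lo [ 485. -161.    1.] hi [ 528. -133.   32.]
scene stopper 0.52 [393. 234. 408. 257.] med [ 496. -261.   24.] lo [ 478. -313.    1.] hi [ 534. -243.   32.]
scene flask 0.84 [295. 215. 337. 252.] med [489.   6. 136.] lo [470. -26.  94.] hi [548.  32. 177.]
scene cradle 0.75 [282. 212. 359. 293.] med [484.  10.  74.] lo [446. -70.   8.] hi [579.  60. 165.]
scene pan 0.89 [155. 274. 288. 337.] med [444. 224.  47.] lo [373. 145.   7.] hi [517. 403.  95.]
scene brush 0.77 [414. 187. 426. 245.] med [ 404. -246.  172.] lo [ 399. -253.   71.] hi [ 413. -24
[... 2250 characters left out ...]
268. 371.] med [ 410. -268.   43.] lo [ 388. -273.    3.] hi [ 428. -235.   73.]
side garlic 0.79 [340. 232. 363. 251.] med [625. 163.  31.] lo [602. 150.   1.] hi [650. 271.  51.]
side salt_shaker 0.95 [246. 278. 262. 317.] med [ 399. -107.   36.] lo [ 371. -116.    4.] hi [408. -92.  85.]
side salt_shaker 0.5 [288. 215. 343. 275.] med [521. -33. 133.] lo [478. -46.  69.] hi [580.  -7. 178.]
side lemon 0.62 [343. 210. 367. 230.] med [659. 294.  38.] lo [630. 284.  14.] hi [688. 315.  56.]
side tin_small 0.68 [247. 235. 274. 276.] med [397.  68.  52.] lo [368.  59.   2.] hi [421. 117.  72.]
side tin_small 0.62 [274. 215. 358. 306.] med [516. -43.  71.] lo [451. -76.   7.] hi [601.  20. 166.]
```

Run:
```python
from h import *
a=dict(np.load("scene.npz"));b=dict(np.load("side.npz"))
A=cv2.resize(a["img"][180:340,150:470],(800,400),interpolation=2)[:, :, ::-1]
B=cv2.resize(b["img"][180:280,230:390],(400,250),interpolation=2)[:,:,::-1]
C=cv2.resize(b["img"][280:430,210:370],(320,300),interpolation=2)[:,:,::-1][:250]
im=np.zeros((600,800,3),np.uint8); im[:350]=A[:350]; im[350:,:400]=B; im[350:,400:720]=C
cv2.imwrite("pics/comp.png",im)
# geometry
import sys
for c,n in((a,"scene"),(b,"side")):
    full=pts(c,np.ones((480,640),bool))
    # high points near flask
    m=(abs(full[:,0]-500)<110)&(abs(full[:,1]+15)<80)&(full[:,2]>150)
    Q=full[m]
    for z in range(150,225,5):
        q=Q[(Q[:,2]>=z)&(Q[:,2]<z+5)]
        if len(q): print(n,z,len(q),q[:,:2].min(0).round(),q[:,:2].max(0).round())
    for z in range(74,225,15):
        q=full[(np.hypot(full[:,0]-410,full[:,1]+255)<40)&(full[:,2]>=z)&(full[:,2]<z+15)]
        if len(q): print("brush",z,len(q),np.median(q,0).round(1))
```

```text
scene 150 52 [471. -23.] [536.  13.]
scene 155 35 [466. -33.] [521.   6.]
scene 160 58 [464. -39.] [504.   6.]
scene 165 44 [470. -40.] [507.   8.]
scene 170 43 [472. -28.] [509.   8.]
scene 175 34 [466. -29.] [507.   7.]
scene 180 44 [464. -30.] [509.   3.]
scene 185 18 [462. -29.] [505.  -6.]
scene 190 29 [458. -25.] [482.  -6.]
scene 195 25 [456. -35.] [482.  -6.]
scene 200 38 [457. -35.] [484.  -6.]
scene 205 33 [461. -37.] [480. -10.]
scene 210 14 [471. -29.] [479. -12.]
brush 74 26 [ 406.5 -249.6   77.1]
brush 89 8 [ 406.6 -251.1   98.3]
brush 104 10 [ 406.7 -249.5  111.9]
brush 119 7 [ 407.6 -249.1  125.8]
brush 134 29 [ 404.7 -246.2  142.7]
brush 149 32 [ 404.6 -246.2  156.2]
brush 164 30 [ 403.5 -246.5  171.8]
brush 179 35 [ 403.6 -246.3  186.5]
brush 194 36 [ 403.2 -245.7  201.3]
brush 209 32 [ 404.1 -247.5  214.8]
side 150 71 [474. -39.] [537.   1.]
side 155 64 [465. -40.] [530.  -6.]
side 160 66 [467. -43.] [519.  -2.]
side 165 58 [472. -45.] [515.  -9.]
side 170 50 [474. -43.] [512.  -6.]
side 175 63 [470. -42.] [512.  -0.]
side 180 64 [466. -35.] [510.   2.]
side 185 27 [462. -38.] [491. -23.]
side 190 36 [460. -38.] [491. -21.]
side 195 35 [458. -39.] [489. -20.]
side 200 51 [458. -40.] [487. -15.]
side 205 44 [462. -36.] [485.  -9.]
side 210 13 [473. -31.] [481. -16.]
brush 74 74 [ 407.6 -253.    76.7]
brush 89 15 [ 407.9 -251.4   93.7]
brush 104 19 [ 407.6 -252.2  111.1]
brush 119 15 [ 407.9 -252.1  124.2]
brush 134 55 [ 407.7 -256.3  143.3]
brush 149 68 [ 408.6 -255.7  156.7]
brush 164 60 [ 408.5 -256.3  172.2]
brush 179 66 [ 408.3 -256.5  186.3]
brush 194 79 [ 409.2 -256.9  200.9]
brush 209 67 [ 408.1 -255.   215.3]
```

View pics/comp.png

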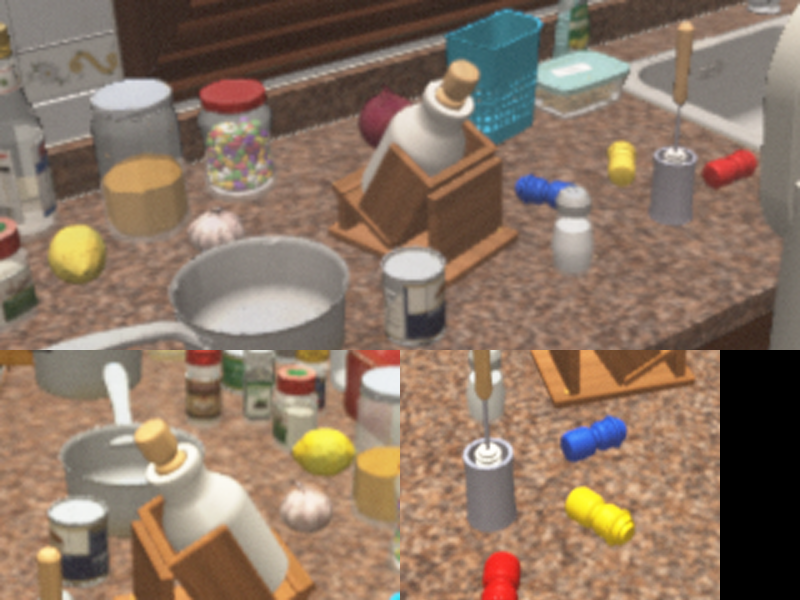

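```bash
cat > fit.py <<'E'
from h import *
from scipy.optimize import least_squares
def fitflask(Ps, Pk):
    # Ps flask+stopper pts ; Pk knob points
    L=np.deg2rad(30)
    def fr(p,P):
        a=np.array([-np.sin(L)*np.cos(p[2]),-np.sin(L)*np.sin(p[2]),np.cos(L)])
        d=P-np.array([p[0],p[1],170.]); h=d@a
        return h,np.linalg.norm(d-h[:,None]*a,axis=1),a
    def res(p):
        h,r,a=fr(p,Ps); b=np.round((h-p[3])/4).astype(int); out=np.zeros(len(r))
        hh=h-p[3]
        for k in np.unique(b):
            m=b==k; out[m]=r[m]-np.median(r[m])
        h2,r2,_=fr(p,Pk); q=np.minimum(np.abs(r2-15.5),np.abs(h2-p[3]-39))*np.where(r2>15.5,1,-1)
        return np.r_[out,2*q]
    best=None
    for y in (-.4,0,.4):
        s=least_squares(res,[487,-20,y,0],loss="soft_l1",f_scale=2,diff_step=1e-3)
        if best is None or s.cost<best.cost: best=s
    p=best.x; h,r,a=fr(p,Ps); m=np.array([p[0],p[1],170.])+p[3]*a
    return m,p[2],a,best.cost,h-p[3],r
E
python3 - <<'E'
from fit import *
allf=[];allk=[]
for n in("scene","side"):
    c=viewer.capture(n)
    F=pts(c,finder.trace(n,"flask")[0]["region"]); 
    S=[x for x in finder.trace(n,"stopper") if x["bbox"][1]<232][0]; K=pts(c,S["region"]); K=K[K[:,2]>188]
    F=F[(F[:,2]>80)]; T=np.r_[F,K]
    allf.append(T);allk.append(K)
    m,y,a,cost,h,r=fitflask(T,K); print(n,m.round(1),round(y,3),a.round(3),cost,len(T))
m,y,a,cost,h,r=fitflask(np.vstack(allf),np.vstack(allk)); print("both",m.round(1),round(y,3),a.round(3),cost)
for k in range(-70,45,6):
    q=(h>=k)&(h<k+6)
    if q.any(): print(k,q.sum(),np.median(r[q]).round(1),end="; ")
print()
for n in("scene","side"):
    c=dict(np.load(n+".npz")); P=pts(c,finder.trace(n,"pan")[0]["region"])
    R=P[(P[:,2]>68)&(P[:,2]<77)&(P[:,1]<320)]
    s=least_squares(lambda p:np.hypot(R[:,0]-p[0],R[:,1]-p[1])-p[2],[444,230,76],loss="soft_l1",f_scale=2); print(n,"pan",s.x.round(1),len(R))
    H=P[P[:,1]>s.x[1]+95]; print("handle",np.median(H,0).round(1))
    Q=pts(c,np.ones((480,640),bool)); Q=Q[(np.hypot(Q[:,0]-407,Q[:,1]+250)<35)]
    for nm,lo,hi,rr in(("handle",135,212,8),("stand",20,70,20)):
        q=Q[(Q[:,2]>lo)&(Q[:,2]<hi)]
        s=least_squares(lambda p:np.hypot(q[:,0]-p[0],q[:,1]-p[1])-(rr if rr==8 else p[2]),[407,-250,20],loss="soft_l1",f_scale=2); print(n,nm,s.x.round(1))
E
```

```text
scene [487.4 -19.  172.9] 0.28 [-0.481 -0.138  0.866] 1543.536228209388 916
side [486.5 -17.9 172.5] 0.263 [-0.483 -0.13   0.866] 2631.499773343249 1445
both [486.8 -18.4 172.4] 0.255 [-0.484 -0.126  0.866] 4467.997155092837
-70 51 39.7; -64 108 39.2; -58 185 37.6; -52 237 35.1; -46 218 31.0; -40 192 27.1; -34 132 23.3; -28 95 22.0; -22 81 21.8; -16 62 22.9; -10 98 24.2; -4 238 22.0; 2 14 18.1; 8 1 12.8; 14 22 14.3; 20 40 14.4; 26 59 14.9; 32 83 14.7; 38 118 9.4; 
scene pan [444.3 216.3  75.4] 523
handle [417.1 374.8  91. ]
scene handle [ 408.9 -251.6   20. ]
scene stand [ 407.5 -250.3   20.3]
side pan [443.5 216.2  74.8] 212
handle [421.4 357.2  90.1]
side handle [ 407.3 -249.7   20. ]
side stand [ 407.5 -252.1   20. ]
```

Candidates for the stopper are wooden (scene 333,214, in the flask mouth), blue (365,256), yellow (400,245) and red (441,248), the last three lying on the worktop. I choose the wooden one, and the crop shows it seated in the white flask. The scene also shows the saucepan at (222,305), the tin at (317,299) between flask and pan, the salt shaker at (379,273) and the brush in its stand at (420,230).

{"fn": "drive_tool", "kwargs": {
  "motion": [
    {"translation": [0.5,2,2.5],"spin": 0.6},
    {"translation": [3,6,4],"spin": 0.6},
    {"translation": [5.5,11,4],"spin": 0.6},
    {"translation": [8,16,4],"spin": 0.6},
    {"translation": [10.5,21,4],"spin": 0.6},
    {"translation": [13,26,4],"spin": 0.6},
    {"translation": [15.5,31,4],"spin": 0.6},
    {"translation": [18,36,4],"spin": 0.6},
    {"translation": [21,41,4],"spin": 0.6},
    {"translation": [24,46,4],"spin": 0.6},
    {"translation": [26.5,51,4],"spin": 0.6},
    {"translation": [29,56,4],"spin": 0.6},
    {"translation": [31.4,60.8,4],"spin": 0.6},
    {"translation": [31.4,60.8,4],"spin": 0.6},
    {"translation": [31.4,60.8,4],"spin": 0.6}
  ],
  "claw": 7
}}

```text
t: 3.38
tool_pos: [472.5, -22.6, 271.1]
ee_rot: [0.0, 0.992, 0.129, -0.0]
wrist_force: [0.3, -0.5, -0.5]
grip_width: 0.82
finger_force: 0.0
```

Run:
```python
from fit import *
s=ctrl.sense(); print(s["t"],s["tool_pos"],s["ee_rot"],s["wrist_force"],s["grip_width"],s["joints"])
c=viewer.capture("wrist"); save(c,"w1.png")
P=pts(c,np.ones((480,640),bool)); P=P[(np.hypot(P[:,0]-480,P[:,1]+20)<60)]
K=P[(P[:,2]>190)&(P[:,2]<216)&(np.hypot(P[:,0]-474,P[:,1]+22)<25)]
F=P[(P[:,2]>100)&(P[:,2]<185)&(np.hypot(P[:,0]-490,P[:,1]+18)<33)]
print(len(K),K.min(0),K.max(0),len(F))
if len(K)>20:
    m,y,a,cost,h,r=fitflask(np.r_[K,F],K); print(m.round(1),y,a,cost)
```

```text
3.375 [472.52361391 -22.63899839 271.14252237] [ 1.79679620e-04  9.91699661e-01  1.28575451e-01 -3.21712537e-04] [ 0.32757019 -0.52847675 -0.46827259] 0.820199209055038 [ 0.83682792  0.20156021 -0.94240107  1.91982547  0.18228089  1.10955359
 -1.49070562]
2566 [457.21005531 -39.45084507 190.00719372] [493.42224072  -7.1134668  212.80581369] 4318
[486.7 -20.1 172.6] 0.27338455635142 [-0.48143131 -0.13499592  0.8660254 ] 12941.404724499991
```

View pics/w1.png

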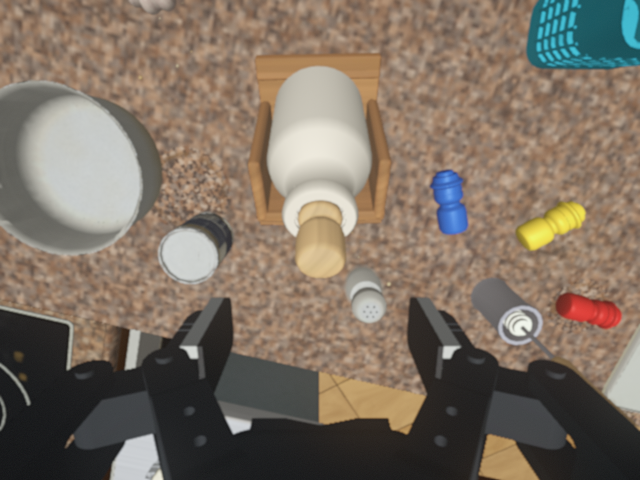

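{"fn": "drive_tool", "kwargs": {
  "motion": [
    {"translation": [0,0,-3]},
    {"translation": [0,-0.02,-6]},
    {"translation": [0,-0.04,-8.5]},
    {"translation": [0,-0.04,-9.4]},
    {"translation": [0,-0.04,-9.4]}
  ]
}}

```text
invalid input at $.motion[0]: expected keys translation, spin
```

{"fn": "drive_tool", "kwargs": {
  "motion": [
    {"translation": [0,0,0]},
    {"translation": [0,0,0]},
    {"translation": [0,0,0]},
    {"translation": [0,0,0]},
    {"translation": [0,0,0]},
    {"translation": [0,0,0]}
  ],
  "claw": 2,
  "squeeze": 70
}}

```text
invalid input at $.motion[0]: expected keys translation, spin
```

Run:
```python
from h import *
s=ctrl.sense(); print(s["t"],s["tool_pos"],s["wrist_force"],s["wrist_torque"],s["grip_width"],s["finger_force"])
c=viewer.capture("wrist"); save(c,"w2.png",(200,150,440,400),2)
c=viewer.capture("side"); save(c,"s2.png",(240,160,340,260),5)
```

```text
3.425 [472.35040576 -23.50666234 271.09592783] [ 0.06901348 -0.00887141 -0.40920265] [ 0.00948915 -0.00968786  0.07312606] 0.8184940997769452 0.0
```

View pics/s2.png

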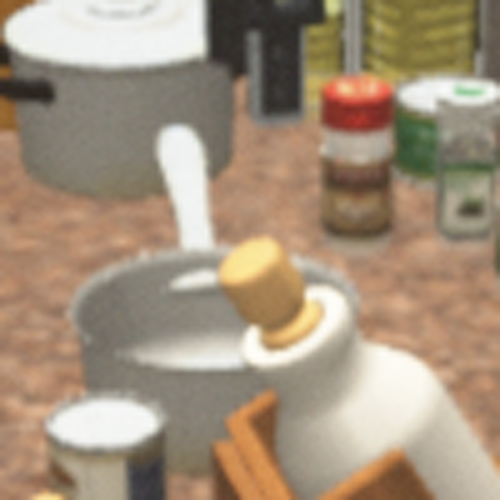

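The picture shows only the seated stopper (crop 262,280), because the moves were refused for lack of the spin key. I repeat them with it.

{"fn": "drive_tool", "kwargs": {
  "motion": [
    {"translation": [0,0,-3],"spin": 0},
    {"translation": [0,-0.02,-6],"spin": 0},
    {"translation": [0,-0.04,-8.5],"spin": 0},
    {"translation": [0,-0.04,-9.4],"spin": 0},
    {"translation": [0,-0.04,-9.4],"spin": 0}
  ]
}}

```text
t: 4.15
tool_pos: [472.6, -23.3, 177.3]
ee_rot: [-0.0, 0.992, 0.128, -0.0]
wrist_force: [0.2, 0.1, 0.4]
grip_width: 0.818
finger_force: 0.0
```

{"fn": "drive_tool", "kwargs": {
  "motion": [
    {"translation": [0,0,0],"spin": 0},
    {"translation": [0,0,0],"spin": 0},
    {"translation": [0,0,0],"spin": 0},
    {"translation": [0,0,0],"spin": 0},
    {"translation": [0,0,0],"spin": 0},
    {"translation": [0,0,0],"spin": 0}
  ],
  "claw": 2,
  "squeeze": 70
}}

```text
t: 4.9
tool_pos: [473.3, -22.7, 177.8]
ee_rot: [0.0, 0.992, 0.128, 0.0]
wrist_force: [-0.9, -0.5, 5.2]
grip_width: 0.342
finger_force: 69.0
```

Run:
```python
from h import *
s=ctrl.sense(); print(s["t"],s["tool_pos"],s["wrist_force"],s["wrist_torque"],s["grip_width"],s["finger_force"])
c=viewer.capture("side"); save(c,"s3.png",(240,160,340,260),5)
```

```text
4.9 [473.33956571 -22.69531773 177.81902589] [-0.87986967 -0.5379487   5.16477395] [-0.0579456   0.12750714 -0.00980314] 0.3422257605776569 68.99868249893188
```

View pics/s3.png

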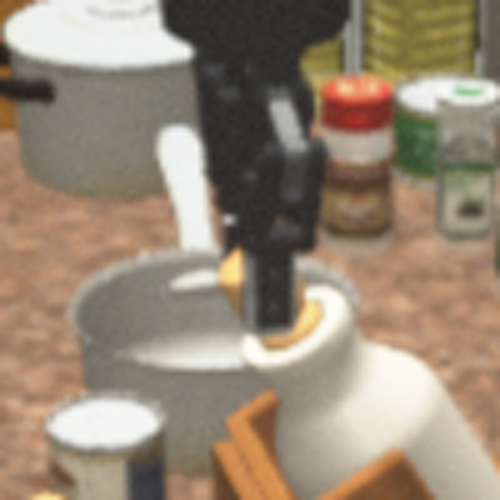

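The jaws hold the knob (crop 262,290), with the fingertips just clear of the rim. Next I tilt to the first side.

{"fn": "drive_tool", "kwargs": {
  "motion": [
    {"translation": [0.03,-0.15,0.02],"spin": 4.5},
    {"translation": [0.08,-0.3,0.05],"spin": 9},
    {"translation": [0.13,-0.45,0.08],"spin": 13},
    {"translation": [0.2,-0.6,0.1],"spin": 17},
    {"translation": [0.2,-0.6,0.1],"spin": 17}
  ]
}}

```text
t: 5.58
tool_pos: [475.2, -28.4, 178.2]
ee_rot: [-0.0, 0.962, 0.273, 0.0]
wrist_force: [2.3, 1.6, -0.7]
grip_width: 0.344
finger_force: 69.2
```

```bash
cat > st.py <<'E'
from h import *
def axis_of(K):
    pass
s=ctrl.sense(); f=s["wrist_force"]; a=np.array([-.483,-.13,.866])
print(s["t"],np.round(s["tool_pos"],1),np.round(f,1),"axial",round(float(f@a),1),np.round(s["wrist_torque"],2),round(s["grip_width"],3),round(s["finger_force"],1))
E
python3 st.py
```

```text
5.575 [475.2 -28.4 178.2] [ 2.3  1.6 -0.7] axial -1.9 [ 0.23 -0.43 -0.04] 0.344 69.2
```

{"fn": "drive_tool", "kwargs": {
  "motion": [
    {"translation": [-0.05,-0.01,0.09],"spin": 0},
    {"translation": [-0.1,-0.03,0.17],"spin": 0},
    {"translation": [-0.1,-0.03,0.17],"spin": 0}
  ]
}}

```text
t: 5.95
tool_pos: [474.5, -29.0, 180.4]
ee_rot: [0.0, 0.962, 0.273, 0.001]
wrist_force: [4.1, -0.5, -0.6]
grip_width: 0.34
finger_force: 69.4
```

```bash
python3 st.py
```

```text
5.95 [474.5 -29.  180.4] [ 4.1 -0.5 -0.6] axial -2.5 [ 0.03 -0.97 -0.07] 0.34 69.4
```

{"fn": "drive_tool", "kwargs": {
  "motion": [
    {"translation": [-0.05,-0.01,0.09],"spin": 0},
    {"translation": [-0.1,-0.03,0.17],"spin": 0},
    {"translation": [-0.1,-0.03,0.17],"spin": 0}
  ]
}}

```text
t: 6.32
tool_pos: [472.8, -28.7, 182.1]
ee_rot: [-0.0, 0.962, 0.274, 0.0]
wrist_force: [1.0, 2.8, 4.7]
grip_width: 0.346
finger_force: 69.8
```

```bash
python3 st.py
```

```text
6.325 [472.8 -28.7 182.1] [1.  2.8 4.7] axial 3.2 [ 0.58 -0.35  0.03] 0.346 69.8
```

{"fn": "drive_tool", "kwargs": {
  "motion": [
    {"translation": [-0.1,0.15,0],"spin": -4.5},
    {"translation": [-0.16,0.3,0],"spin": -9},
    {"translation": [-0.21,0.44,0],"spin": -13},
    {"translation": [-0.25,0.59,0],"spin": -17},
    {"translation": [-0.29,0.75,0],"spin": -21.5},
    {"translation": [-0.31,0.9,0],"spin": -26},
    {"translation": [-0.32,1.06,0],"spin": -30},
    {"translation": [-0.32,1.22,0],"spin": -34},
    {"translation": [-0.32,1.22,0],"spin": -34}
  ]
}}

```text
t: 7.45
tool_pos: [469.9, -17.8, 181.9]
ee_rot: [0.001, 1.0, -0.02, 0.0]
wrist_force: [2.5, -1.2, 3.4]
grip_width: 0.344
finger_force: 69.8
```

```bash
python3 st.py;  python3 - <<'E'
from fit import *
c=viewer.capture("side"); save(c,"s4.png",(240,160,340,260),5)
m=finder.trace("side","flask")[0]; P=pts(c,m["region"]); F=P[(P[:,2]>80)]
o=dict(np.load("side.npz")); d=np.abs(c["img"].astype(int)-o["img"]).sum(2)[200:300,285:350]
print(m["bbox"], F.max(0))
# flask joint: compare shoulder points vs initial via depth on stable pixels
L=(c["depth"]-o["depth"])[225:270,300:345]; print(np.median(L),np.percentile(L,[10,90]))
E
```

```text
7.45 [469.9 -17.8 181.9] [ 2.5 -1.2  3.4] axial 1.9 [-0.3  -0.73 -0.  ] 0.344 69.8
[287.8, 218.5, 345.1, 274.9] [583.38896936  28.5824802  185.4234323 ]
0.078308105 [-3.61850586  3.59335938]
```

View pics/s4.png

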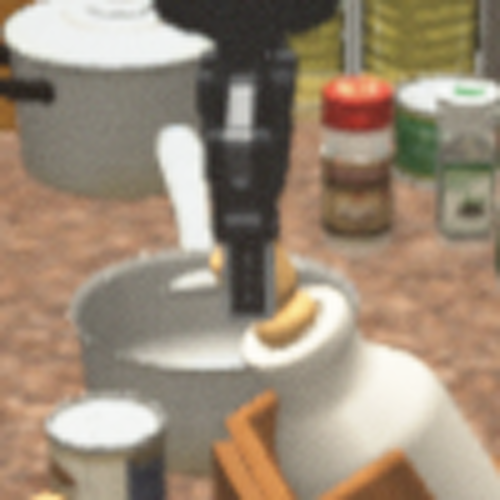

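The flask still sits home, and the stopper (crop 270,290) tilts and has risen a little. I lift on this side.

{"fn": "drive_tool", "kwargs": {
  "motion": [
    {"translation": [-0.05,-0.01,0.09],"spin": 0},
    {"translation": [-0.1,-0.03,0.17],"spin": 0},
    {"translation": [-0.15,-0.04,0.26],"spin": 0},
    {"translation": [-0.15,-0.04,0.26],"spin": 0}
  ]
}}

```text
t: 8.05
tool_pos: [468.0, -17.0, 184.3]
ee_rot: [-0.0, 1.0, -0.019, -0.0]
wrist_force: [4.0, 1.1, 1.4]
grip_width: 0.341
finger_force: 69.6
```

```bash
python3 st.py
```

```text
8.05 [468.  -17.  184.3] [4.  1.1 1.4] axial -0.9 [ 0.23 -0.81  0.03] 0.341 69.6
```

{"fn": "drive_tool", "kwargs": {
  "motion": [
    {"translation": [-0.05,-0.01,0.09],"spin": 0},
    {"translation": [-0.1,-0.03,0.17],"spin": 0},
    {"translation": [-0.1,-0.03,0.17],"spin": 0}
  ]
}}

```text
t: 8.43
tool_pos: [467.3, -18.0, 186.3]
ee_rot: [0.0, 1.0, -0.02, 0.0]
wrist_force: [3.4, 0.3, 3.6]
grip_width: 0.339
finger_force: 69.5
```

```bash
python3 st.py
```

```text
8.425 [467.3 -18.  186.3] [3.4 0.3 3.6] axial 1.4 [-0.06 -0.9   0.01] 0.339 69.5
```

{"fn": "drive_tool", "kwargs": {
  "motion": [
    {"translation": [0,-0.16,0],"spin": 4},
    {"translation": [0.01,-0.32,0],"spin": 8},
    {"translation": [0.03,-0.47,0],"spin": 12.5},
    {"translation": [0.07,-0.63,0],"spin": 17},
    {"translation": [0.11,-0.78,0],"spin": 21},
    {"translation": [0.16,-0.92,0],"spin": 25},
    {"translation": [0.22,-1.07,0],"spin": 29.5},
    {"translation": [0.32,-1.22,0],"spin": 34},
    {"translation": [0.32,-1.22,0],"spin": 34}
  ]
}}

```text
t: 9.55
tool_pos: [469.8, -29.5, 186.1]
ee_rot: [-0.0, 0.962, 0.274, -0.0]
wrist_force: [1.4, 0.9, 5.6]
grip_width: 0.337
finger_force: 70.0
```

```bash
python3 st.py
```

```text
9.55 [469.8 -29.5 186.1] [1.4 0.9 5.6] axial 4.1 [ 0.35 -0.5   0.05] 0.337 70.0
```

{"fn": "drive_tool", "kwargs": {
  "motion": [
    {"translation": [-0.05,-0.01,0.09],"spin": 0},
    {"translation": [-0.1,-0.03,0.17],"spin": 0},
    {"translation": [-0.15,-0.04,0.26],"spin": 0},
    {"translation": [-0.2,-0.05,0.35],"spin": 0},
    {"translation": [-0.2,-0.05,0.35],"spin": 0}
  ]
}}

```text
t: 10.18
tool_pos: [468.7, -30.6, 189.7]
ee_rot: [0.0, 0.962, 0.273, 0.0]
wrist_force: [5.1, 0.9, -0.1]
grip_width: 0.34
finger_force: 69.5
```

```bash
python3 st.py;  python3 - <<'E'
from fit import *
c=viewer.capture("side"); save(c,"s5.png",(240,160,340,260),5)
o=dict(np.load("side.npz"))
L=(c["depth"]-o["depth"])[225:270,300:345]; print(np.median(L),finder.find_in("side","flask")[0])
E
```

```text
10.175 [468.7 -30.6 189.7] [ 5.1  0.9 -0.1] axial -2.7 [ 0.21 -1.19 -0.07] 0.34 69.5
-0.14611816 {'bbox': [288.5, 215.4, 343.7, 274.4], 'confidence': 0.84}
```

View pics/s5.png

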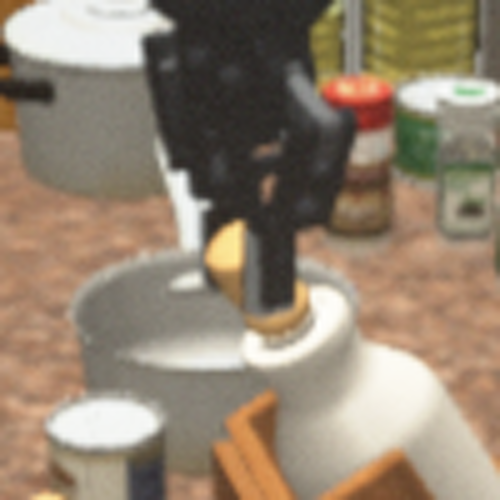

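The stopper's neck shows at the rim (crop 280,330), and the flask is unmoved. I rock to the other side and lift again.

{"fn": "drive_tool", "kwargs": {
  "motion": [
    {"translation": [-0.1,0.15,0],"spin": -4.5},
    {"translation": [-0.16,0.3,0],"spin": -9},
    {"translation": [-0.21,0.44,0],"spin": -13},
    {"translation": [-0.25,0.59,0],"spin": -17},
    {"translation": [-0.29,0.75,0],"spin": -21.5},
    {"translation": [-0.31,0.9,0],"spin": -26},
    {"translation": [-0.32,1.06,0],"spin": -30},
    {"translation": [-0.32,1.22,0],"spin": -34},
    {"translation": [-0.37,1.21,0.09],"spin": -34},
    {"translation": [-0.42,1.19,0.17],"spin": -34},
    {"translation": [-0.47,1.18,0.26],"spin": -34},
    {"translation": [-0.52,1.17,0.35],"spin": -34},
    {"translation": [-0.52,1.17,0.35],"spin": -34}
  ]
}}

```text
t: 11.9
tool_pos: [461.7, -19.4, 192.6]
ee_rot: [0.0, 1.0, -0.02, -0.001]
wrist_force: [-0.8, -2.1, 3.4]
grip_width: 0.342
finger_force: 69.6
```

```bash
python3 st.py
```

```text
11.9 [461.7 -19.4 192.6] [-0.8 -2.1  3.4] axial 3.6 [-0.44  0.04 -0.01] 0.342 69.6
```

{"fn": "drive_tool", "kwargs": {
  "motion": [
    {"translation": [-0.03,-0.17,0.05],"spin": 4},
    {"translation": [-0.05,-0.34,0.1],"spin": 8},
    {"translation": [-0.06,-0.5,0.17],"spin": 12.5},
    {"translation": [-0.08,-0.67,0.26],"spin": 17},
    {"translation": [-0.22,-0.71,0.52],"spin": 17},
    {"translation": [-0.22,-0.71,0.52],"spin": 17}
  ]
}}

```text
t: 12.65
tool_pos: [460.2, -25.8, 198.0]
ee_rot: [-0.0, 0.992, 0.128, -0.001]
wrist_force: [0.2, 0.3, -1.2]
grip_width: 0.343
finger_force: 69.5
```

```bash
python3 st.py
```

```text
12.65 [460.2 -25.8 198. ] [ 0.2  0.3 -1.2] axial -1.2 [0.   0.04 0.01] 0.343 69.5
```

{"fn": "drive_tool", "kwargs": {
  "motion": [
    {"translation": [-0.6,-0.15,1.1],"spin": 0},
    {"translation": [-1.2,-0.3,2.2],"spin": 0},
    {"translation": [-1.5,-0.4,4.5],"spin": 0},
    {"translation": [-1.7,1,6.5],"spin": 0},
    {"translation": [-1.9,5,6.5],"spin": 0},
    {"translation": [-2.1,9.5,6.5],"spin": 0},
    {"translation": [-2.3,14,6.5],"spin": 0},
    {"translation": [-2.6,18.5,5],"spin": 0},
    {"translation": [-2.9,22.5,3],"spin": 0},
    {"translation": [-2.9,24,0],"spin": 0},
    {"translation": [-2.9,24,-4],"spin": 0},
    {"translation": [-2.9,24,-8],"spin": 0},
    {"translation": [-2.9,24,-11.5],"spin": 0},
    {"translation": [-2.9,24,-13.5],"spin": 0},
    {"translation": [-2.9,24,-14.5],"spin": 0},
    {"translation": [-2.9,24,-14.5],"spin": 0}
  ]
}}

```text
t: 14.65
tool_pos: [432.1, 213.9, 53.6]
ee_rot: [0.0, 0.992, 0.128, 0.0]
wrist_force: [0.5, -0.1, -0.1]
grip_width: 0.343
finger_force: 69.5
```

```bash
python3 st.py;  python3 - <<'E'
from fit import *
c=viewer.capture("scene"); save(c,"c6.png",(140,170,340,340),4)
print(finder.find_in("scene","flask")[:1],finder.find_in("scene","stopper")[:4])
E
```

```text
14.65 [432.1 213.9  53.6] [ 0.5 -0.1 -0.1] axial -0.3 [0.02 0.   0.  ] 0.343 69.5
[{'bbox': [295.4, 213.3, 337.2, 255.0], 'confidence': 0.81}] [{'bbox': [433.1, 241.5, 449.8, 256.0], 'confidence': 0.8}, {'bbox': [391.6, 235.7, 407.0, 255.8], 'confidence': 0.67}, {'bbox': [248.0, 290.9, 264.4, 312.2], 'confidence': 0.63}, {'bbox': [356.9, 252.3, 379.0, 263.3], 'confidence': 0.5}]
```

View pics/c6.png

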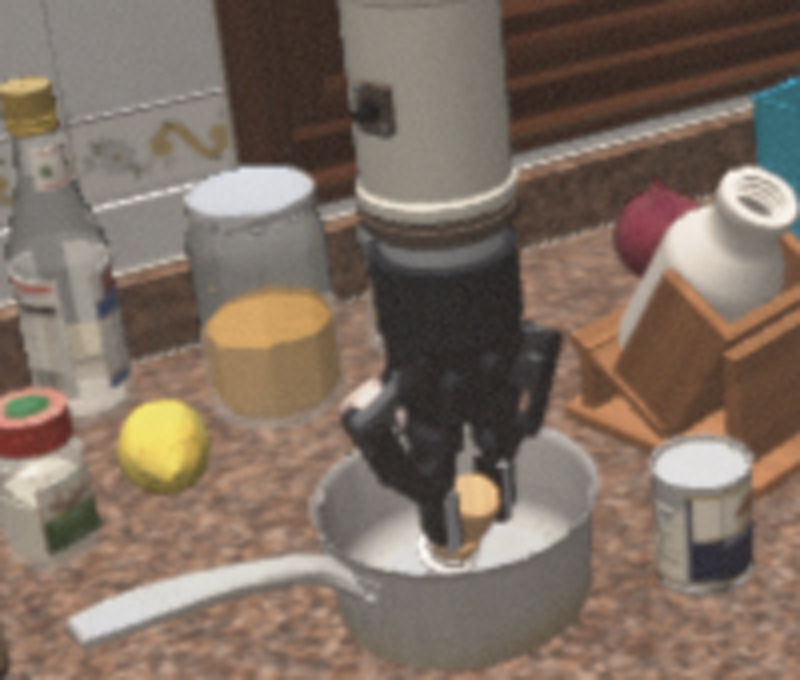

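The stopper hangs over the pan floor (crop 470,515), the flask is open and home, and the pan hasn't moved. I lower the stopper and release it.

{"fn": "drive_tool", "kwargs": {
  "motion": [
    {"translation": [0,0,-0.4],"spin": 0},
    {"translation": [0,0,-0.6],"spin": 0}
  ]
}}

```text
t: 15.05
tool_pos: [432.1, 214.0, 47.3]
ee_rot: [0.0, 0.992, 0.128, 0.0]
wrist_force: [-0.4, -0.1, 0.1]
grip_width: 0.344
finger_force: 69.5
```

{"fn": "drive_tool", "kwargs": {
  "motion": [
    {"translation": [0,0,0],"spin": 0},
    {"translation": [0,0,0],"spin": 0},
    {"translation": [0,0,0],"spin": 0},
    {"translation": [0,0,0],"spin": 0},
    {"translation": [0,0,3],"spin": 0},
    {"translation": [0,0,8],"spin": 0},
    {"translation": [0,0,13],"spin": 0},
    {"translation": [0,0,17],"spin": 0},
    {"translation": [0,0,17],"spin": 0}
  ],
  "claw": 5,
  "squeeze": 25
}}

```text
t: 16.18
tool_pos: [433.9, 215.2, 220.1]
ee_rot: [-0.0, 0.992, 0.128, 0.003]
wrist_force: [-0.6, 0.5, -0.0]
grip_width: 0.584
finger_force: 0.0
```

```bash
python3 st.py;  python3 - <<'E'
from fit import *
c=viewer.capture("wrist")
for r in finder.trace("wrist","stopper")[:3]:
    P=pts(c,r["region"]); print(r["confidence"],np.median(P,0).round(),P.min(0).round(),P.max(0).round())
r=finder.trace("wrist","pan")[0]; P=pts(c,r["region"]); R=P[(P[:,2]>68)&(P[:,2]<78)&(P[:,1]<310)]
s=least_squares(lambda p:np.hypot(R[:,0]-p[0],R[:,1]-p[1])-p[2],[444,216,76],loss="soft_l1",f_scale=2); print("pan",s.x.round(1),len(R))
E
```

```text
16.175 [433.9 215.2 220.1] [-0.6  0.5 -0. ] axial 0.2 [-0.02  0.01  0.01] 0.584 0.0
0.89 [427. 203.  38.] [390. 180.   5.] [460. 224.  51.]
pan [444.4 215.4  75.2] 5173
```

{"fn": "drive_tool", "kwargs": {
  "motion": [
    {"translation": [0,-1,2],"spin": 0},
    {"translation": [-0.3,-5,4],"spin": 0},
    {"translation": [-0.6,-10,4.5],"spin": 0},
    {"translation": [-0.9,-15,4.5],"spin": 0},
    {"translation": [-1.1,-20,4.5],"spin": 0},
    {"translation": [-1.4,-25,4.5],"spin": 0},
    {"translation": [-1.6,-30,4.5],"spin": 0},
    {"translation": [-1.9,-35,4.5],"spin": 0},
    {"translation": [-2.1,-40,4.5],"spin": 0},
    {"translation": [-2.3,-44,4.5],"spin": 0},
    {"translation": [-2.4,-46.5,4.5],"spin": 0},
    {"translation": [-2.4,-46.5,4.5],"spin": 0},
    {"translation": [-2.4,-46.5,4.5],"spin": 0}
  ]
}}

```text
t: 17.95
tool_pos: [408.1, -249.0, 261.7]
ee_rot: [-0.001, 0.992, 0.129, -0.0]
wrist_force: [0.5, 0.3, -0.2]
grip_width: 0.589
finger_force: 0.0
```

```bash
python3 st.py;  python3 - <<'E'
from fit import *
c=viewer.capture("wrist")
P=pts(c,np.ones((480,640),bool)); q=P[(np.hypot(P[:,0]-408,P[:,1]+251)<25)&(P[:,2]>140)&(P[:,2]<224)]
print(len(q)); 
for z in range(140,224,12):
    k=q[(q[:,2]>=z)&(q[:,2]<z+12)]
    if len(k)>3: print(z,len(k),np.median(k,0).round(1),k.min(0).round(1),k.max(0).round(1))
E
```

```text
17.95 [ 408.1 -249.   261.7] [ 0.5  0.3 -0.2] axial -0.5 [-0.01 -0.01 -0.01] 0.589 0.0
1388
140 97 [ 414.4 -249.7  146.4] [ 407.2 -257.9  140.1] [ 415.9 -244.2  152. ]
152 115 [ 414.2 -249.8  157.6] [ 406.4 -259.   152. ] [ 415.5 -244.7  164. ]
164 93 [ 414.4 -249.8  170.1] [ 406.9 -257.9  164. ] [ 415.4 -244.7  176. ]
176 107 [ 414.7 -250.1  182.6] [ 408.8 -258.7  176.2] [ 415.8 -244.3  187.7]
188 143 [ 414.9 -249.4  195. ] [ 408.3 -258.9  188.1] [ 416.4 -244.   200. ]
200 176 [ 414.9 -249.8  206.4] [ 407.3 -258.7  200. ] [ 416.2 -243.9  212. ]
212 657 [ 409.7 -251.5  217. ] [ 400.3 -259.8  212. ] [ 416.4 -243.9  219.9]
```

{"fn": "drive_tool", "kwargs": {
  "motion": [
    {"translation": [0,0,-3],"spin": 0},
    {"translation": [0,0,-6],"spin": 0},
    {"translation": [0,0,-8],"spin": 0},
    {"translation": [0,0,-8.7],"spin": 0},
    {"translation": [0,0,-8.7],"spin": 0}
  ]
}}

```text
t: 18.62
tool_pos: [408.2, -250.1, 175.4]
ee_rot: [-0.0, 0.992, 0.129, -0.0]
wrist_force: [-0.1, -0.4, 0.5]
grip_width: 0.589
finger_force: 0.0
```

{"fn": "drive_tool", "kwargs": {
  "motion": [
    {"translation": [0,0,0],"spin": 0},
    {"translation": [0,0,0],"spin": 0},
    {"translation": [0,0,0],"spin": 0},
    {"translation": [0,0,0],"spin": 0},
    {"translation": [0,0,0],"spin": 0}
  ],
  "claw": 0.8,
  "squeeze": 25
}}

```text
t: 19.25
tool_pos: [408.6, -251.2, 176.1]
ee_rot: [0.001, 0.992, 0.128, 0.001]
wrist_force: [-0.2, 0.4, 6.3]
grip_width: 0.179
finger_force: 24.9
```

```bash
python3 st.py
```

```text
19.25 [ 408.6 -251.2  176.1] [-0.2  0.4  6.3] axial 5.5 [ 0.24  0.21 -0.06] 0.179 24.9
```

{"fn": "drive_tool", "kwargs": {
  "motion": [
    {"translation": [0,0,1.5],"spin": 0},
    {"translation": [0,0,3],"spin": 0},
    {"translation": [0,0,4.2],"spin": 0},
    {"translation": [-0.8,-0.2,4.2],"spin": 0},
    {"translation": [-1.9,-0.5,4.1],"spin": 0},
    {"translation": [-3.3,-0.9,3.85],"spin": 0},
    {"translation": [-4.6,-1.2,3.45],"spin": 0},
    {"translation": [-5.9,-1.6,3],"spin": 0},
    {"translation": [-7.1,-1.9,2.4],"spin": 0},
    {"translation": [-8.2,-2.2,1.75],"spin": 0},
    {"translation": [-8.2,-2.2,1.75],"spin": 0}
  ]
}}

```text
t: 20.62
tool_pos: [324.5, -273.0, 192.0]
ee_rot: [-0.0, 0.992, 0.128, -0.001]
wrist_force: [0.6, 0.0, -0.4]
grip_width: 0.175
finger_force: 25.9
```

```bash
python3 st.py
cat > br.py <<'E'
from h import *
import sys
def brush(cams=("side","scene","wrist")):
    s=ctrl.sense(); G=np.array(s["tool_pos"])+[0,0,19]
    for n in cams:
        c=viewer.capture(n); P=pts(c,np.ones((480,640),bool))
        # points of thin things below the fingers
        rs=finder.trace(n,"brush"); 
        for r in rs[:2]:
            Q=pts(c,r["region"])
            if len(Q)<20: continue
            Q=Q[np.linalg.norm(Q-G,axis=1)<230]
            if len(Q)<20: continue
            for _ in range(3):
                m=np.median(Q,0); u,_,v=cv2.SVDecomp(Q-m)[0:3] if 0 else (None,None,np.linalg.svd(Q-m,full_matrices=False)[2]); a=v[0]*np.sign(v[0][2])
                d=np.linalg.norm((Q-m)-np.outer((Q-m)@a,a),axis=1); Q=Q[d<14]
            h=(Q-G)@a
            off=(m-G)-((m-G)@a)*a
            print(n,round(r["confidence"],2),len(Q),"axis",a.round(3),"tilt",np.degrees(np.arccos(a[2])).round(1),"h",np.percentile(h,[1,99]).round(),"off",off.round(1))
    return c
if __name__=="__main__": brush()
E
python3 br.py
```

```text
20.625 [ 324.5 -273.   192. ] [ 0.6  0.  -0.4] axial -0.6 [-0.08 -0.14 -0.09] 0.175 25.9
side 0.59 592 axis [-0.45  -0.101  0.888] tilt 27.4 h [-167.  -14.] off [ 3.9 -2.5  1.7]
scene 0.5 252 axis [-0.467 -0.109  0.878] tilt 28.6 h [-160.   23.] off [1.  3.5 1. ]
wrist 0.74 9504 axis [-0.474 -0.119  0.873] tilt 29.2 h [-179.   22.] off [8.5 2.5 4.9]
```

{"fn": "drive_tool", "kwargs": {
  "motion": [
    {"translation": [-0.6,-0.15,1],"spin": 0},
    {"translation": [-1.2,-0.3,2],"spin": 0},
    {"translation": [-1.7,-0.4,3],"spin": 0},
    {"translation": [-1.5,-0.4,6],"spin": 0},
    {"translation": [-0.5,0,10],"spin": 0},
    {"translation": [0.5,1,13.5],"spin": 0},
    {"translation": [1.5,3,15.5],"spin": 0},
    {"translation": [2.3,6.5,15.5],"spin": 0},
    {"translation": [3,10,15.5],"spin": 0},
    {"translation": [3.8,13.5,15.5],"spin": 0},
    {"translation": [4.6,17,15.5],"spin": 0},
    {"translation": [5.2,20.5,15.5],"spin": 0},
    {"translation": [5.7,22.5,15.5],"spin": 0},
    {"translation": [5.7,22.5,15.5],"spin": 0},
    {"translation": [5.7,22.5,15.5],"spin": 0}
  ]
}}

```text
t: 22.8
tool_pos: [382.6, -48.9, 347.9]
ee_rot: [0.0, 0.992, 0.128, -0.0]
wrist_force: [0.5, -0.7, -0.7]
grip_width: 0.174
finger_force: 25.9
```

```bash
python3 st.py; python3 br.py; python3 -c "
from h import *
print(np.round(ctrl.sense()['joints'],2)); c=viewer.capture('side'); save(c,'s7.png',(200,100,360,260),3.5)"
```

```text
22.8 [382.6 -48.9 347.9] [ 0.5 -0.7 -0.7] axial -0.7 [-0.03  0.01 -0.02] 0.174 25.9
side 0.61 542 axis [-0.468 -0.1    0.878] tilt 28.6 h [-182.  -15.] off [ 2.9 -2.5  1.2]
scene 0.66 346 axis [-0.469 -0.134  0.873] tilt 29.2 h [-181.   23.] off [-0.7  2.9  0.1]
wrist 0.83 9638 axis [-0.475 -0.118  0.872] tilt 29.3 h [-180.   22.] off [7.2 2.3 4.2]
[ 1.27 -0.21 -1.03  1.98 -0.19  1.28 -1.02]
```

View pics/s7.png

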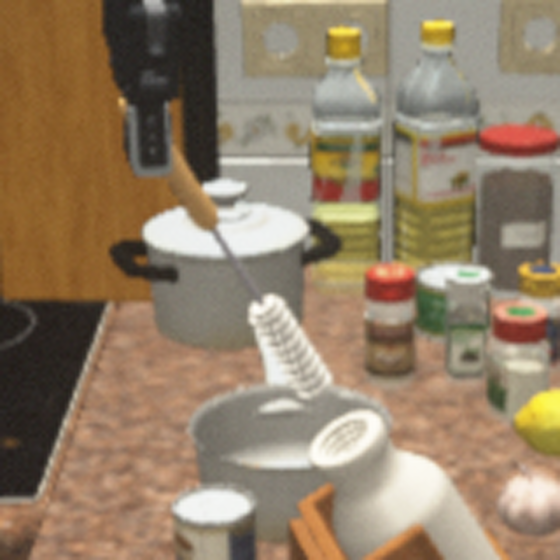

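The brush hangs parallel to the flask, with its bristle tip (crop 315,385) right above the mouth (345,435). I insert along the axis.

{"fn": "drive_tool", "kwargs": {
  "motion": [
    {"translation": [-0.1,0.2,0],"spin": 0},
    {"translation": [0.85,0.45,-1.7],"spin": 0},
    {"translation": [1.35,0.6,-2.6],"spin": 0},
    {"translation": [1.8,0.7,-3.45],"spin": 0},
    {"translation": [2.3,0.85,-4.3],"spin": 0},
    {"translation": [2.8,1,-5.2],"spin": 0},
    {"translation": [2.8,1,-5.2],"spin": 0}
  ]
}}

```text
t: 24.02
tool_pos: [410.6, -37.5, 295.2]
ee_rot: [-0.001, 0.992, 0.129, -0.0]
wrist_force: [0.6, 0.6, -0.6]
grip_width: 0.175
finger_force: 25.8
```

```bash
python3 st.py; python3 br.py; python3 -c "
from h import *
c=viewer.capture('side'); save(c,'s8.png',(220,120,350,250),4.5)"
```

```text
24.025 [410.6 -37.5 295.2] [ 0.6  0.6 -0.6] axial -0.9 [0.   0.03 0.03] 0.175 25.8
side 0.96 391 axis [-0.457 -0.101  0.884] tilt 27.9 h [-166.  -17.] off [ 3.3 -3.1  1.4]
side 0.17 329 axis [ 0.671 -0.152  0.726] tilt 43.5 h [-127.  -43.] off [ 137.2   -9.1 -128.8]
scene 0.73 293 axis [-0.465 -0.124  0.877] tilt 28.7 h [-166.   23.] off [0.4 1.9 0.5]
wrist 0.57 9430 axis [-0.472 -0.118  0.874] tilt 29.1 h [-166.   23.] off [7.8 1.7 4.4]
```

View pics/s8.png

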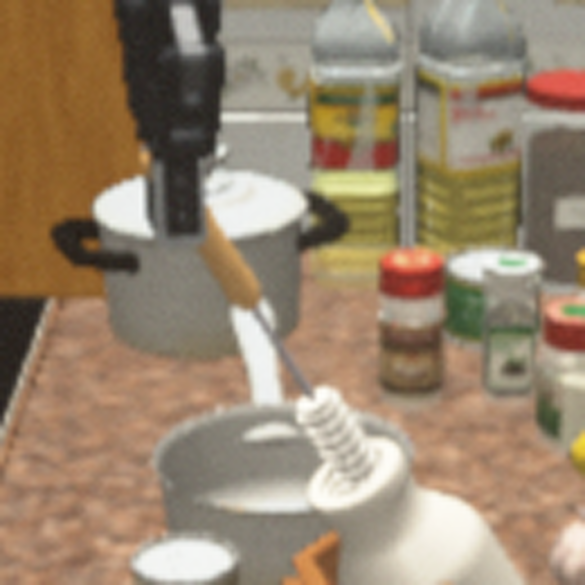

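The brush is cleanly in the mouth (crop 355,470) with no force. I go down to the bottom.

{"fn": "drive_tool", "kwargs": {
  "motion": [
    {"translation": [0.95,0.25,-1.7],"spin": 0},
    {"translation": [1.9,0.5,-3.4],"spin": 0},
    {"translation": [2.85,0.8,-5.1],"spin": 0},
    {"translation": [3.8,1.05,-6.8],"spin": 0},
    {"translation": [4.75,1.3,-8.5],"spin": 0},
    {"translation": [5.4,1.45,-9.6],"spin": 0},
    {"translation": [5.7,1.55,-10.2],"spin": 0},
    {"translation": [5.7,1.55,-10.2],"spin": 0}
  ]
}}

```text
t: 25.38
tool_pos: [467.9, -22.3, 193.7]
ee_rot: [-0.0, 0.992, 0.128, -0.0]
wrist_force: [0.0, -0.8, -0.7]
grip_width: 0.175
finger_force: 25.9
```

```bash
python3 st.py; python3 br.py
```

```text
25.375 [467.9 -22.3 193.7] [ 0.  -0.8 -0.7] axial -0.5 [0.01 0.01 0.  ] 0.175 25.9
side 0.46 92 axis [-0.518 -0.092  0.851] tilt 31.7 h [-51.  23.] off [ 1.1 -3.1  0.3]
scene 0.66 80 axis [-0.48  -0.151  0.864] tilt 30.2 h [-52.  25.] off [-0.8  1.8 -0.2]
wrist 0.84 6540 axis [-0.473 -0.118  0.873] tilt 29.2 h [-48.  23.] off [8.1 1.1 4.6]
```

{"fn": "drive_tool", "kwargs": {
  "motion": [
    {"translation": [0.15,0.04,-0.25],"spin": 0},
    {"translation": [0.25,0.07,-0.45],"spin": 0},
    {"translation": [0.25,0.07,-0.45],"spin": 0}
  ]
}}

```text
t: 26.05
tool_pos: [469.2, -22.4, 189.8]
ee_rot: [0.001, 0.992, 0.128, -0.002]
wrist_force: [-9.4, -2.4, 15.1]
grip_width: 0.175
finger_force: 27.5
```

```bash
python3 st.py
```

```text
26.05 [469.2 -22.4 189.8] [-9.4 -2.4 15.1] axial 18.0 [-0.42  1.81  0.02] 0.175 27.5
```

Bottom contact shows as 18 N axial. Next is the scrub stroke: up about 54 mm, a short hold, then down again.

{"fn": "drive_tool", "kwargs": {
  "motion": [
    {"translation": [-0.6,-0.16,1.1],"spin": 0},
    {"translation": [-1.2,-0.33,2.2],"spin": 0},
    {"translation": [-1.8,-0.5,3.2],"spin": 0},
    {"translation": [-2.4,-0.65,4.3],"spin": 0},
    {"translation": [-2.65,-0.72,4.75],"spin": 0},
    {"translation": [-2.65,-0.72,4.75],"spin": 0},
    {"translation": [-2.65,-0.72,4.75],"spin": 0}
  ]
}}

```text
t: 26.92
tool_pos: [443.9, -29.1, 236.5]
ee_rot: [-0.0, 0.992, 0.128, -0.0]
wrist_force: [0.3, 0.7, -0.1]
grip_width: 0.174
finger_force: 25.9
```

```bash
python3 st.py; python3 br.py
```

```text
26.925 [443.9 -29.1 236.5] [ 0.3  0.7 -0.1] axial -0.3 [-0.04  0.01 -0.01] 0.174 25.9
side 0.54 279 axis [-0.261  0.16   0.952] tilt 17.8 h [-203. -153.] off [-95.9 -50.2 -17.8]
side 0.45 126 axis [-0.52  -0.115  0.846] tilt 32.2 h [-65.  22.] off [ 1.  -4.   0.1]
scene 0.57 117 axis [-0.506 -0.146  0.85 ] tilt 31.8 h [-95.  24.] off [-2.5  4.5 -0.7]
wrist 0.7 7510 axis [-0.458 -0.116  0.882] tilt 28.2 h [-103.   23.] off [7.6 2.  4.2]
```

{"fn": "drive_tool", "kwargs": {
  "motion": [
    {"translation": [-0.3,-0.08,0.5],"spin": 0},
    {"translation": [-0.3,-0.08,0.5],"spin": 0},
    {"translation": [0.5,0.14,-0.95],"spin": 0},
    {"translation": [1.1,0.3,-2],"spin": 0},
    {"translation": [1.7,0.46,-3],"spin": 0},
    {"translation": [2.2,0.6,-4],"spin": 0},
    {"translation": [2.5,0.68,-4.5],"spin": 0},
    {"translation": [2.65,0.72,-4.75],"spin": 0},
    {"translation": [2.65,0.72,-4.75],"spin": 0}
  ]
}}

```text
t: 28.35
tool_pos: [469.5, -21.9, 189.7]
ee_rot: [0.001, 0.992, 0.128, -0.001]
wrist_force: [-6.1, -0.9, 8.2]
grip_width: 0.173
finger_force: 26.9
```

```bash
python3 st.py; python3 br.py
```

```text
28.35 [469.5 -21.9 189.7] [-6.1 -0.9  8.2] axial 10.2 [-0.15  1.22  0.04] 0.173 26.9
scene 0.43 35 axis [-0.497 -0.157  0.853] tilt 31.4 h [-43.  25.] off [-1.7  2.7 -0.5]
wrist 0.83 6391 axis [-0.481 -0.121  0.868] tilt 29.8 h [-44.  24.] off [7.6 1.2 4.4]
```

{"fn": "drive_tool", "kwargs": {
  "motion": [
    {"translation": [-0.05,-0.01,0.08],"spin": 0},
    {"translation": [-0.05,-0.01,0.08],"spin": 0},
    {"translation": [-0.05,-0.01,0.08],"spin": 0},
    {"translation": [-0.05,-0.01,0.08],"spin": 0},
    {"translation": [-0.05,-0.01,0.08],"spin": 0},
    {"translation": [-0.05,0,1.5],"spin": 0},
    {"translation": [-0.05,0,4],"spin": 0},
    {"translation": [-0.05,0,8],"spin": 0},
    {"translation": [-0.05,0,12],"spin": 0},
    {"translation": [-0.05,0,15],"spin": 0},
    {"translation": [-0.05,0,15],"spin": 0},
    {"translation": [-0.05,0,15],"spin": 0}
  ],
  "claw": 6
}}

```text
t: 30.15
tool_pos: [469.6, -21.8, 339.1]
ee_rot: [0.0, 0.992, 0.128, -0.0]
wrist_force: [0.1, 0.6, -1.0]
grip_width: 0.702
finger_force: 0.0
```

```bash
python3 st.py
python3 - <<'E'
from h import *
c=viewer.capture("scene"); d=viewer.capture("side")
A=cv2.resize(c["img"][170:340,150:400],(500,340),interpolation=2); B=cv2.resize(d["img"][160:300,230:330],(250,350),interpolation=2)[:340]
cv2.imwrite("pics/end.png",np.hstack([A,B])[:,:,::-1])
for n,q in(("scene",c),("side",d)):
  for r in finder.trace(n,"brush")[:2]:
    P=pts(q,r["region"]); print(n,r["confidence"],r["bbox"],P.max(0).round(),np.median(P,0).round())
M=np.array([486.7,-19.2,172.5]);
c=viewer.capture("wrist"); P=pts(c,finder.trace("wrist","brush")[0]["region"]); a=np.array([-.483,-.13,.866])
print("h above rim",np.percentile((P-M)@a,[1,50,99]).round(), np.percentile(P,99,axis=0).round())
E
```

```text
30.15 [469.6 -21.8 339.1] [ 0.1  0.6 -1. ] axial -1.0 [ 0.01 -0.   -0.06] 0.702 0.0
scene 0.65 [326.8, 203.1, 345.9, 222.9] [479. -13. 223.] [453. -22. 199.]
scene 0.15 [295.8, 211.5, 340.8, 254.9] [840.  40. 184.] [492.   3. 137.]
side 0.61 [275.3, 207.2, 296.0, 229.6] [487. 288. 223.] [462. -30. 195.]
h above rim [-90.  32.  64.] [494. -13. 222.]
```

View pics/end.png

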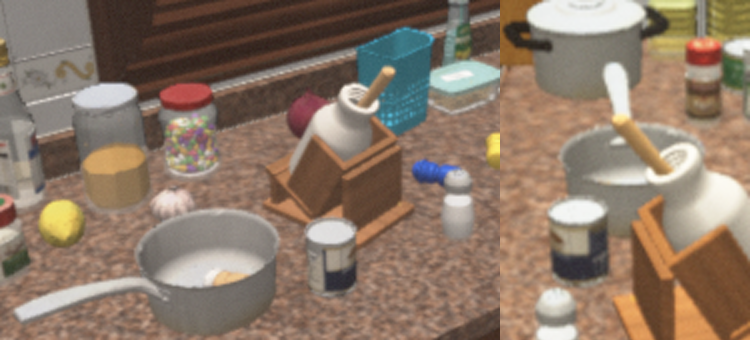

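The brush stands in the flask with its handle top 64 mm above the rim, so its end is at the bottom. The stopper lies in the pan (crop 228,278), the flask is home and everything else is where it was.

```bash
python3 -c "
from workcell import close_job
print(close_job())"
```

```text
the job is handed in; nothing more can be done
None
```

I handed the job in at about 30 s, with no verdict returned: the stopper lies in the saucepan, the flask was scrubbed down, up and down again, and the brush stands at its bottom with the flask home in its cradle.

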